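# Shut the marked valve in the bench gas box

## Task

On the grey bench gas box, push the aluminium cover by its black bar pull all the way aside onto the decked half, then push the red-sleeved valve lever shut: a quarter turn clockwise, until it stands square across its pipe against its stop. Do it all by pushing with the fingertips or the outside of the fingers: grip and lift nothing. Leave the cover open, the blue lever as it is and the things around the box where they are, and finish clear of everything.

Things in the scene. Friction and masses are not known exactly. Their poses are not given: they have to be found in the camera images.
- gas_box: Grey steel box fixed on the bench, 190 (x) x 470 (y) x 90 mm high; origin under its centre. Open-topped at x -75..75, y -215..0 mm (two valves inside), decked over at y > 0. The cover lies on its rim (z 90) between guide strips along y at x +-85 (to z 98); end stops across the ends, inner faces at y -228 and +228 (to z 96). Couplers stick out 27 mm from the -x wall.
- cover: Loose aluminium cover plate, 166 (x) x 225 (y) x 4 mm, about 0.4 kg, lying on the box rim; origin under its centre, axes as the box's. It starts over the opening (centre near box y -105) and slides easily to the box's +y onto the deck, up to the end stop with its centre at box y +115. Only its weight holds it down.
- cover_pull (a point): Centre of the black bar pull in the middle of the cover, 21 mm above the cover's underside. The bar is 96 mm along the box's x, 10 mm thick in y, 10 mm high; 12 mm of free space between it and the plate, a post at each end.
- lever_red (a joint): Turn of the red-sleeved lever about its vertical stem, rad: 0 = open (along its pipe, pointing to the box's -x), 1.571 = shut (across the pipe, pointing to the box's +y, against a stop). It grows clockwise seen from above, has a steady friction of about 0.2 N m and stays where it is left.
- lever_blue (a joint): The same for the blue-sleeved lever; to be left as it is.
- red_stem (a point): Point on the red lever's turning axis, at mid-sleeve height (box z 70 mm); fixed, axes as the box's. Its pipe runs along the box's x, below z 52; only stem and lever stand higher (stem nut to z 74). The two stems are at box x 20, y -160 and -70 mm; which is which varies.
- red_sleeve (a point): Centre of the red sleeve, 40 mm out from the stem axis along the lever; it turns with the lever. Sleeve: 44 mm long (18 to 62 mm from the axis), 14 mm wide, 12 mm high (box z 64 to 76). The point's -x axis points outward along the lever.
- blue_stem (a point): The same as red_stem, for the blue lever.
- blue_sleeve (a point): The same as red_sleeve, for the blue lever.
- canister: Bystander: clear screw-top canister of brass standoffs, diameter 65, 76 mm high, standing on the bench beyond the box's -y end; origin at the centre of its underside.
- tinner_tin: Bystander: round black tin, diameter 36, 16 mm high, on the robot's side of the box; origin under its centre.
- reel_hub: Bystander: white spoked plastic reel hub, diameter 60, 14 mm high, on the robot's side of the box; origin under its centre.
- tweezers: Bystander: stainless tweezers lying on the bench on the robot's side of the box, 130 long, 13 wide, 9 mm high; origin under the middle, tips to own +x.

How it is judged (in metres and radians):
On the way, in this order (a step that is already met when the one before it is completed fails the run):
1. the cover has been slid aside onto the deck, lying flat (y of cover in the frame of gas_box above 0.1 m and z of cover in the frame of gas_box between 0.086 and 0.094 m and angle between cover's own z axis and vertical below 0.04 rad), for 0.2 s.
2. the red lever has been pushed shut (value of joint lever_red above 1.48 rad), for 0.2 s.
At the end, for the whole second after the job is handed in: The cover lies flat on the box within 15 mm of the far end stop, the red lever is within 5 degrees of its shut stop, the blue lever has not moved (6 mm at its sleeve), the bystanders are within 15 mm of where they began, and all is at rest (all of step 1 and value of joint lever_red above 1.48 rad and distance of blue_sleeve from where it was at the start of the episode below 0.006 m and linear speed of cover below 0.01 m/s and velocity of joint lever_red between -0.05 and 0.05 rad/s and distance of each of canister, tinner_tin, reel_hub, tweezers from where it was at the start of the episode below 0.015 m); the robot touches nothing.
It fails at once if the cover is lifted or tipped (z of cover in the frame of gas_box above 0.1 m or angle between cover's own z axis and vertical above 0.12 rad).
It fails at once if the cover's pull is gripped between the fingers (x of the grasp point in the frame of cover_pull between -0.05 and 0.05 m and y of the grasp point in the frame of cover_pull between -0.006 and 0.006 m and z of the grasp point in the frame of cover_pull between -0.02 and 0.015 m and contact force between the fingers and cover above 0.5 N).
It fails at once if the red lever is gripped between the fingers (x of the grasp point in the frame of red_sleeve between -0.026 and 0.026 m and y of the grasp point in the frame of red_sleeve between -0.006 and 0.006 m and z of the grasp point in the frame of red_sleeve between -0.02 and 0.016 m and contact force between the fingers and lever_red above 0.5 N).
It fails at once if the blue lever is moved (distance of blue_sleeve from where it was at the start of the episode above 0.008 m).
It fails at once if a thing beside the box is disturbed, lifted or carried (distance of any of canister, tinner_tin, reel_hub, tweezers from where it was at the start of the episode above 0.02 m).
It also fails if it takes over 51 s, if anything falls off the work surface, if the arm or the gripper's body presses on something with over 40 N, if the wrist force passes 120 N, or if a joint passes its speed limit or range.

## Robot

A 7-joint arm with a two-finger parallel gripper is mounted at the origin on the work surface. World frame = base frame: x ahead of the robot, y to its left, z up, the work surface at z = 0. Lengths are in mm, angles in rad, forces in N, time in s.
With the tool pointing down it reaches from about 425 to 875 mm from the base axis. Payload 4.7 kg.
Tool frame: the origin (TCP) lies midway between the tips of the shut fingers; the grasp point (between the pads) lies behind it (grip_depth is the z of the grasp point in the tool frame, in mm); z points along the fingers, y is the direction in which the jaws open and shut (so a half turn about z gives the same grasp; the last joint's range is limited). The gripper opens to 87 mm and grips with 3 to 60 N. Pads are 19 mm wide; open, the fingers measure 117 mm over their backs; the gripper's body (75 mm by 190 mm) begins 51 mm behind the grasp point.
Start: joints at [1.158, 0.321, -0.07, 1.45, 0.023, 1.371, -0.057], TCP at [269.057, -591.721, 222.587] pointing down, gripper open.
Joint ranges: [-2.86, 2.86], [-0.3, 2.09], [-1.38, 1.24], [0.06, 2.45], [-1.56, 4.7], [0.09, 2.05], [-2.69, 2.69]. Speed limits (rad/s): [2.57, 2.57, 3.14, 3.14, 3.14, 3.14, 3.14].

## Interface

Orientations are given as a 3x3 rotation matrix whose columns are the frame's x, y, z axes.
In Python, from bench import read_state, read_camera, sign_off, grip_depth gives the robot as it stands. The module is installed in compiled form; this text tells all that it offers.
- The arm moves only by the tool step_arm, never from a script. Its argument "commands" is a list of rows, each an object of numbers: "fingers": the gripper command: -1 is shut, 1 is fully open, values between are in proportion; "x", "y", "z": the shift along the tool's x, y, z in m; "turn": the turn about the tool's z in rad. In form: [{"fingers": .., "x": .., "y": .., "z": .., "turn": ..}, ...]. A call has 1 to 12 rows; each row shifts and turns the commanded pose from where the row before left it, along the tool's axes as they then stand; what a row does not reach is not made up. A row lasts 1/8 s, in which the tool goes at most 62.5 mm and 10.7 degrees, less where a joint would pass 70% of its speed; a pose out of reach is approached as far as the arm can. A call with a gripper value outside its range is refused whole. The fingers move at their own pace and stop on an object; "squeeze" is the grip in N (left out, the last holds). Time passes only in rows, so rows that do not move let the fingers close. It gives the time, the measured TCP pose, the force and the opening at its end, in the units of the state.
- read_state(): the state, without advancing time (a new reading comes with each control period).
- read_camera(name): name is "side" or "top" or "wrist"; returns a dict with "frame" (480x640x3 uint8, red, green, blue), "fx", "fy", "cx", "cy" (pixels), "world_from_camera" (4x4, takes a point from camera to world coordinates). Camera axes: x right, y up, looking along -z (the intrinsics and any distortion apply to the point x, -y, -z); pixel columns grow to the right and rows downward; lengths in mm; the calibration is good to about 2 mm. A picture is of the moment at which its call begins. There is no depth.
- sign_off(): hands the job in, once; it reports no verdict.
The state is a dict: "clock": time; "joints": joint angles; "qvel": joint speeds; "joint_efforts": joint torques, N m; "tool_pos": TCP position; "eef_rot": TCP orientation; "ft_force": force on the tool from outside, world axes, zero at the start; "torque": the same for the moment, N m; "finger_gap": finger opening in mm.
Only numpy, scipy, OpenCV 4.12 (cv2) and the standard library are available. Lean on these libraries where they do the work, as an engineer would, in place of code of your own. Each camera call takes 0.05 s, during which the arm holds its last target.

## Working session

There is one attempt and no reset: what is moved stays moved. The work goes in short steps, Python scripts to look and compute and a tool call to move; the robot and the scene stay as the last step left them, time stands still between calls to the robot, and variables do not carry over. Pictures are saved under pics/ and viewed, and the job is handed in when it is done.

Besides the shell and the picture viewer there is one more tool, called after "Call:" in YAML: its name, and indented under it one key for each argument. step_arm: Moves the arm, as the interface text tells. Its arguments: {"type":"object","properties":{"commands":{"type":"array"},"squeeze":{"type":"number"}},"required":["commands"]}

```bash
mkdir -p pics; python3 - <<'E'
from bench import *
import cv2,pickle
s=read_state();print(s,grip_depth)
d={}
for n in("top","side","wrist"):
    c=read_camera(n);d[n]=c
    cv2.imwrite(f"pics/{n}0.png",c["frame"][:,:,::-1]);print(n,{k:v for k,v in c.items() if k!="frame"})
pickle.dump(d,open("c0.pkl","wb"))
E
```

```text
{'clock': 0.0, 'joints': array([ 1.15812678,  0.32181729, -0.07011202,  1.45165058,  0.02263029,
        1.37077742, -0.05693243]), 'qvel': array([-1.29223530e-03, -5.66526825e-05,  8.50911611e-05,  1.86735227e-03,
        1.06002405e-03, -5.04980644e-04,  1.21036780e-03]), 'joint_efforts': array([-4.53743496e-04, -4.91296935e+01, -4.04207027e-01, -3.12531638e+01,
       -6.40304340e-02,  4.37263492e-02,  1.90264918e-04]), 'tool_pos': array([ 268.79481263, -591.23020514,  221.47768911]), 'eef_rot': array([[ 9.10295403e-01,  4.13958344e-01, -8.77261767e-04],
       [ 4.13959257e-01, -9.10293922e-01,  1.64584550e-03],
       [-1.17254579e-04, -1.86135622e-03, -9.99998261e-01]]), 'ft_force': array([ 0.08129507, -0.4400044 ,  0.0567853 ]), 'torque': array([ 0.04161597, -0.03714213, -0.02415536]), 'finger_gap': 86.9724893298048} -18.700000000000003
top {'fx': 481.2334465721823, 'fy': 481.2334465721823, 'cx': 330.09982830881233, 'cy': 237.39053502829626, 'world_from_camera': array([[-2.17030105e-02,  9.84571797e-01, -1.73629942e-01,
         3.83396899e+02],
       [-9.99495697e-01, -1.734
[... 468 characters left out ...]
.91846290e-01, -6.09479824e-01,
        -5.78584906e+02],
       [ 1.03249488e-02,  6.10227683e-01,  7.92158804e-01,
         7.66103942e+02],
       [ 0.00000000e+00,  0.00000000e+00,  0.00000000e+00,
         1.00000000e+00]])}
wrist {'fx': 400.8228779293064, 'fy': 400.8228779293064, 'cx': 320.2280061334411, 'cy': 238.36847972035494, 'world_from_camera': array([[ 4.13270814e-01,  8.83756611e-01,  2.19502817e-01,
         3.28191107e+02],
       [-9.10607373e-01,  4.01402579e-01,  9.83370832e-02,
        -5.64695436e+02],
       [-1.20294970e-03, -2.40520730e-01,  9.70643256e-01,
         3.84470291e+02],
       [ 0.00000000e+00,  0.00000000e+00,  0.00000000e+00,
         1.00000000e+00]])}
```

View pics/top0.png

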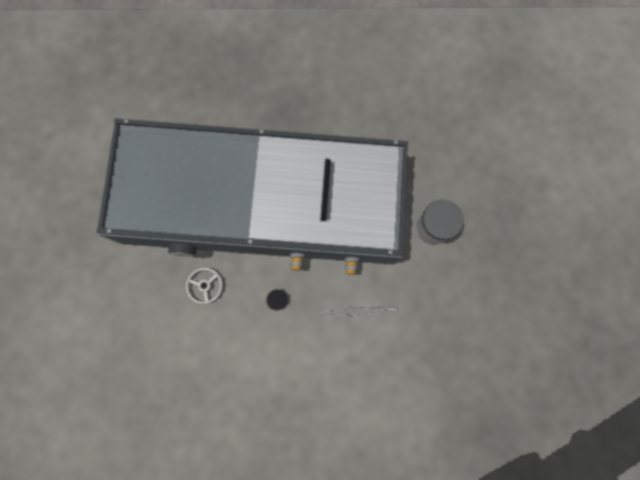

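View pics/side0.png

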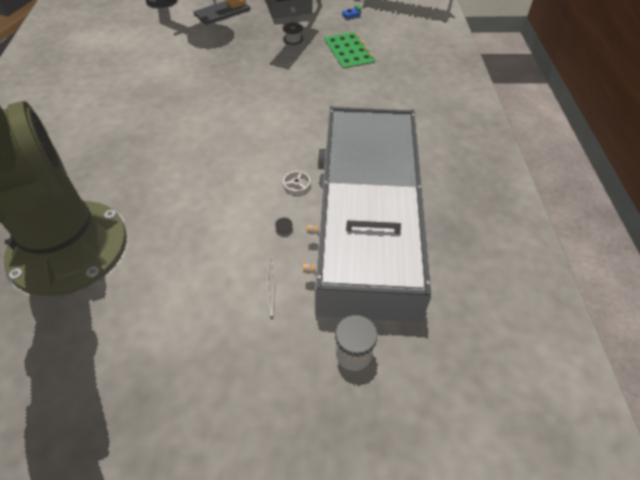

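```bash
python3 - <<'E'
import cv2,pickle
d=pickle.load(open("c0.pkl","rb"))
t=d["top"]["frame"][:,:,::-1]
a=cv2.resize(t[110:275,90:250],None,fx=4.5,fy=3.6,interpolation=cv2.INTER_CUBIC)
cv2.imwrite("pics/tl.png",cv2.resize(t[105:275,90:290],None,fx=3.5,fy=3.5,interpolation=cv2.INTER_CUBIC))
cv2.imwrite("pics/tr.png",cv2.resize(t[125:285,240:440],None,fx=3.5,fy=3.5,interpolation=cv2.INTER_CUBIC))
E
```

```text
(no output)
```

View pics/tl.png

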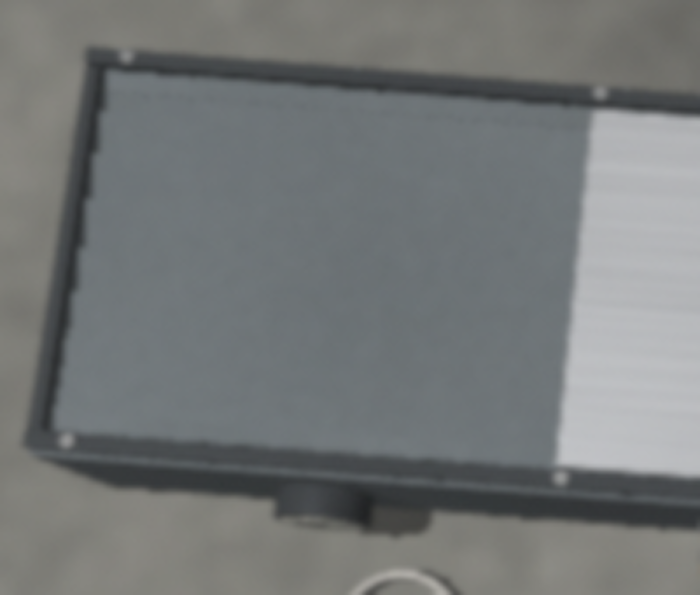

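View pics/tr.png

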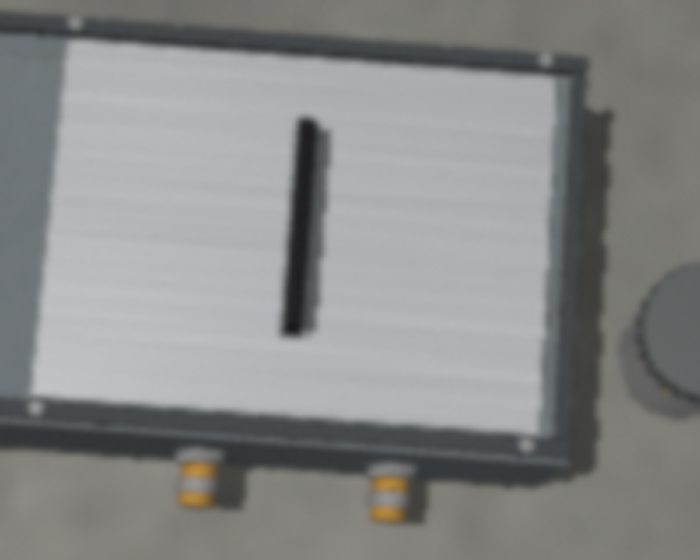

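```bash
cat > h.py <<'E'
import numpy as np,pickle
from scipy.optimize import least_squares
def px2w(c,uv,z):
    M=np.array(c["world_from_camera"]);u,v=uv
    d=M[:3,:3]@np.array([(u-c["cx"])/c["fx"],-(v-c["cy"])/c["fy"],-1]);o=M[:3,3]
    return o+d*(z-o[2])/d[2]
def w2px(c,p):
    M=np.array(c["world_from_camera"]);q=M[:3,:3].T@(np.asarray(p)-M[:3,3])
    return np.array([c["cx"]-c["fx"]*q[0]/q[2],c["cy"]+c["fy"]*q[1]/q[2]])
E
python3 - <<'E'
from h import *
d=pickle.load(open("c0.pkl","rb"));c=d["top"]
P=[(-95,235),(95,235),(95,-235),(-95,-235)]
uv=[(97.1,232.7),(115.1,118.7),(407.4,142.1),(402.5,256.5)]
W=np.array([px2w(c,p,97) for p in uv])
print(W.round(1))
for i in range(4):print(np.linalg.norm(W[i]-W[(i+1)%4]))
def f(p,full=0):
    x,y,t=p;R=np.array([[np.cos(t),-np.sin(t)],[np.sin(t),np.cos(t)]])
    return (np.array(P)@R.T+[x,y]-W[:,:2]).ravel()
r=least_squares(f,[500,0,0]);print("box",r.x,r.fun.round(1))
x,y,t=r.x
R=np.array([[np.cos(t),-np.sin(t)],[np.sin(t),np.cos(t)]])
np.save("box.npy",r.x)
for uv in[(327.7,159),(323.1,221)]:
    w=px2w(c,uv,116);print(w,R.T@(w[:2]-[x,y]))
for n,uv,z in [("can",(442,220),76),("tin",(277,299),16),("hub",(205,286),14),("twl",(322,313),5),("twr",(398,309),5)]:
    w=px2w(c,uv,z);print(n,w.round(0),(R.T@(w[:2]-[x,y])).round(0))
for p in[(-95,-235,97),(95,-235,97),(95,235,97),(-95,235,97)]:
    print("side",w2px(d["side"],[*(R@p[:2]+[x,y]),p[2]]))
E
```

```text
[[ 525.7  298.2   97. ]
 [ 710.2  281.2   97. ]
 [ 665.  -184.5   97. ]
 [ 480.4 -167.7   97. ]]
185.2972601317777
467.92600771967574
185.39482199167622
468.1407943901398
box [ 5.95310659e+02  5.68009144e+01 -9.59798905e-02] [-2.4  1.6  2.2  0.4  2.3 -1.7 -2.2 -0.3]
[631.80023937 -55.66496575 116.        ] [  47.09953316 -108.45136083]
[534.07875835 -46.68334228 116.        ] [ -51.03291363 -108.8759787 ]
can [ 541. -238.   76.] [ -26. -299.]
tin [424.  32.  16.] [-169.  -42.]
hub [448. 152.  14.] [-156.   81.]
twl [399. -43.   5.] [-186. -118.]
twr [ 403. -172.    5.] [-169. -246.]
side [313.37794148 287.39605896]
side [431.10820617 293.80379434]
side [414.33522032 109.7622599 ]
side [328.30354707 105.94837814]
```

Call:
step_arm:
  commands:
    - {"fingers": -1,"x": 0,"y": 0,"z": 0,"turn": 0.13}
    - {"fingers": -1,"x": 0,"y": 0,"z": 0,"turn": 0.13}
    - {"fingers": -1,"x": 0,"y": 0,"z": 0,"turn": 0.13}
    - {"fingers": -1,"x": 0,"y": 0,"z": 0,"turn": 0.13}
    - {"fingers": -1,"x": 0,"y": 0,"z": 0,"turn": 0}
    - {"fingers": -1,"x": 0,"y": 0,"z": 0,"turn": 0}
    - {"fingers": -1,"x": 0,"y": 0,"z": 0,"turn": 0}
  squeeze: 10

```text
clock: 1.02
tool_pos: [269.1, -591.7, 222.5]
eef_rot: [[0.996, -0.092, -0.0], [-0.092, -0.996, 0.0], [-0.0, -0.0, -1.0]]
ft_force: [-0.5, 0.6, -0.1]
finger_gap: 24.7
```

```bash
cat >> h.py <<'E'
def pose():
    x,y,t=np.load("box.npy");R=np.array([[np.cos(t),-np.sin(t)],[np.sin(t),np.cos(t)]]);return np.array([x,y]),R,t
def delta(bx,by,z):
    from bench import read_state
    s=read_state();o,R,t=pose();E=s["eef_rot"]
    w=np.array([*(R@[bx,by]+o),z]);b=R.T@(s["tool_pos"][:2]-o)
    print("clock",round(s["clock"],2),"box xy",b.round(1),"z",s["tool_pos"][2].round(1),"F",s["ft_force"].round(1),"gap",round(s["finger_gap"],1),"yaw-box",round(float(np.arctan2(E[1,0],E[0,0])-t),3))
    print("target w",w.round(0),"tool delta mm",(E.T@(w-s["tool_pos"])).round(1))
E
python3 -c "
from h import *
delta(-2,-150,221)"
```

```text
clock 1.02 box xy [-262.6 -676.8] z 222.5 F [-0.5  0.6 -0.1] gap 24.7 yaw-box 0.004
target w [579. -92. 221.] tool delta mm [ 262.7 -525.7    1.5]
```

Call:
step_arm:
  commands:
    - {"fingers": -1,"x": 0.026,"y": -0.052,"z": 0,"turn": 0}
    - {"fingers": -1,"x": 0.026,"y": -0.052,"z": 0,"turn": 0}
    - {"fingers": -1,"x": 0.026,"y": -0.052,"z": 0,"turn": 0}
    - {"fingers": -1,"x": 0.026,"y": -0.052,"z": 0,"turn": 0}
    - {"fingers": -1,"x": 0.026,"y": -0.052,"z": 0,"turn": 0}
    - {"fingers": -1,"x": 0.026,"y": -0.052,"z": 0,"turn": 0}
    - {"fingers": -1,"x": 0.026,"y": -0.052,"z": 0,"turn": 0}
    - {"fingers": -1,"x": 0.026,"y": -0.052,"z": 0,"turn": 0}
    - {"fingers": -1,"x": 0.026,"y": -0.052,"z": 0,"turn": 0}
    - {"fingers": -1,"x": 0.026,"y": -0.052,"z": 0,"turn": 0}
    - {"fingers": -1,"x": 0,"y": 0,"z": 0,"turn": 0}
    - {"fingers": -1,"x": 0,"y": 0,"z": 0,"turn": 0}

```text
clock: 2.52
tool_pos: [576.0, -98.8, 222.4]
eef_rot: [[0.996, -0.093, -0.001], [-0.093, -0.996, -0.001], [-0.001, 0.001, -1.0]]
ft_force: [0.6, -1.1, -0.3]
finger_gap: 0.6
```

```bash
python3 -c "
from h import *
delta(-2,-150,130)
from bench import *
import cv2
for n in ('wrist','side'):cv2.imwrite('pics/'+n+'1.png',read_camera(n)['frame'][:,:,::-1])"
```

```text
clock 2.52 box xy [  -4.3 -156.8] z 222.4 F [ 0.6 -1.1 -0.3] gap 0.6 yaw-box 0.003
target w [579. -92. 130.] tool delta mm [ 2.4 -6.8 92.4]
```

View pics/wrist1.png

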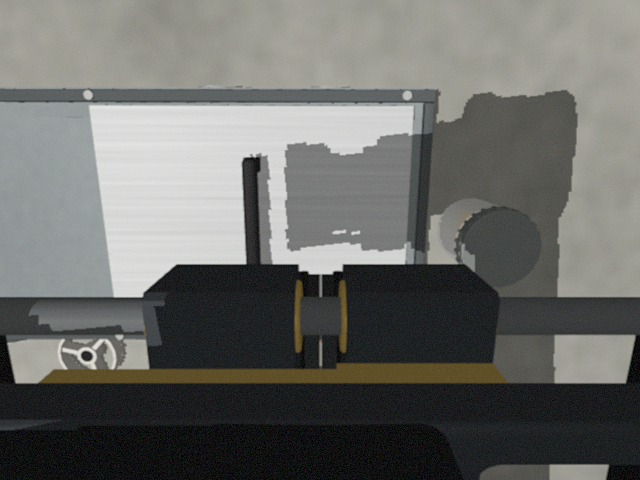

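View pics/side1.png

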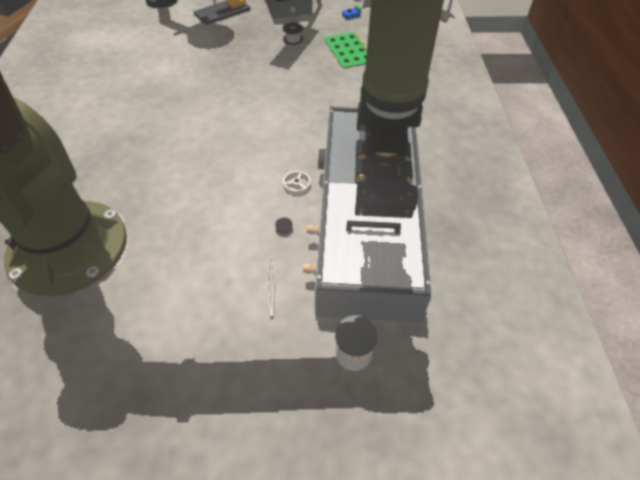

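Call:
step_arm:
  commands:
    - {"fingers": -1,"x": 0.002,"y": 0,"z": 0.03,"turn": 0}
    - {"fingers": -1,"x": 0,"y": 0,"z": 0.03,"turn": 0}
    - {"fingers": -1,"x": 0,"y": 0,"z": 0.03,"turn": 0}
    - {"fingers": -1,"x": 0,"y": 0,"z": 0.02,"turn": 0}
    - {"fingers": -1,"x": 0,"y": 0,"z": 0.01,"turn": 0}
    - {"fingers": -1,"x": 0,"y": 0,"z": 0,"turn": 0}

```text
clock: 3.38
tool_pos: [578.1, -98.8, 102.4]
eef_rot: [[0.996, -0.094, -0.0], [-0.094, -0.996, -0.0], [-0.0, 0.0, -1.0]]
ft_force: [-0.5, -0.8, 0.0]
finger_gap: 0.3
```

```bash
python3 -c "
from h import *
delta(-2,-150,100)
from bench import *
import cv2
for n in ('wrist','side'):
  f=read_camera(n)['frame'][:,:,::-1]
  if n=='side': f=cv2.resize(f[100:340,280:480],None,fx=2.5,fy=2.5)
  cv2.imwrite('pics/'+n+'2.png',f)"
```

```text
clock 3.38 box xy [  -2.2 -156.5] z 102.4 F [-0.5 -0.8  0. ] gap 0.3 yaw-box 0.002
target w [579. -92. 100.] tool delta mm [ 0.2 -6.5  2.4]
```

View pics/wrist2.png

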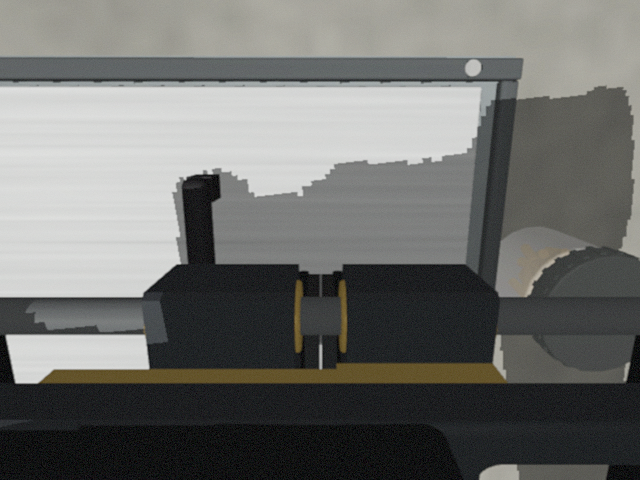

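View pics/side2.png

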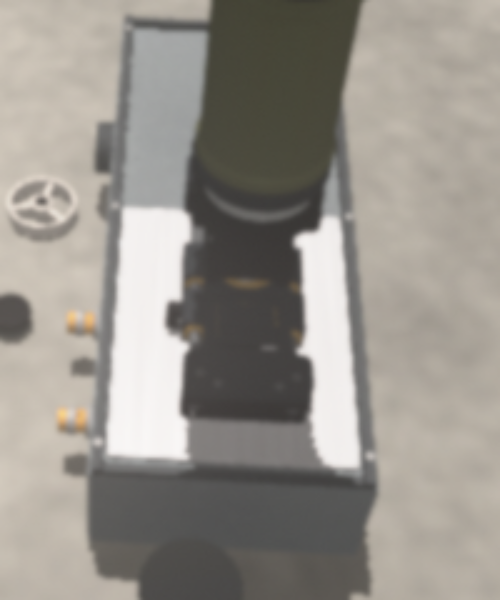

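Call:
step_arm:
  commands:
    - {"fingers": -1,"x": 0,"y": 0,"z": 0.0025,"turn": 0}
    - {"fingers": -1,"x": 0,"y": -0.01,"z": 0,"turn": 0}
    - {"fingers": -1,"x": 0,"y": -0.01,"z": 0,"turn": 0}
    - {"fingers": -1,"x": 0,"y": -0.005,"z": 0,"turn": 0}
    - {"fingers": -1,"x": 0,"y": -0.005,"z": 0,"turn": 0}
    - {"fingers": -1,"x": 0,"y": -0.006,"z": 0,"turn": 0}
    - {"fingers": -1,"x": 0,"y": -0.008,"z": 0,"turn": 0}
    - {"fingers": -1,"x": 0,"y": -0.01,"z": 0,"turn": 0}
    - {"fingers": -1,"x": 0,"y": -0.01,"z": 0,"turn": 0}
    - {"fingers": -1,"x": 0,"y": -0.005,"z": 0,"turn": 0}

```text
clock: 4.72
tool_pos: [584.7, -28.4, 100.0]
eef_rot: [[0.996, -0.092, -0.0], [-0.092, -0.996, 0.0], [-0.0, -0.0, -1.0]]
ft_force: [0.1, -2.6, 0.7]
finger_gap: 0.3
```

```bash
python3 -c "
from h import *
delta(-2,95,100)
from bench import *
import cv2
for n in ('wrist','side'):
  f=read_camera(n)['frame'][:,:,::-1]
  if n=='side': f=cv2.resize(f[100:340,280:480],None,fx=2.5,fy=2.5)
  cv2.imwrite('pics/'+n+'3.png',f)"
```

```text
clock 4.72 box xy [ -2.4 -85.8] z 100.0 F [ 0.1 -2.6  0.7] gap 0.3 yaw-box 0.004
target w [602. 152. 100.] tool delta mm [   1.1 -180.8    0. ]
```

View pics/wrist3.png

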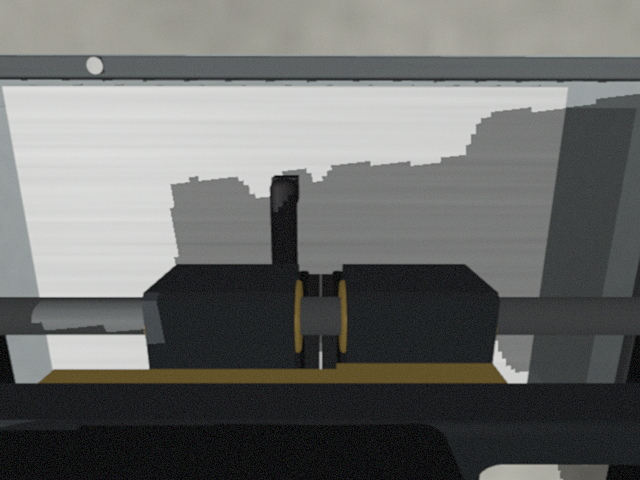

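View pics/side3.png

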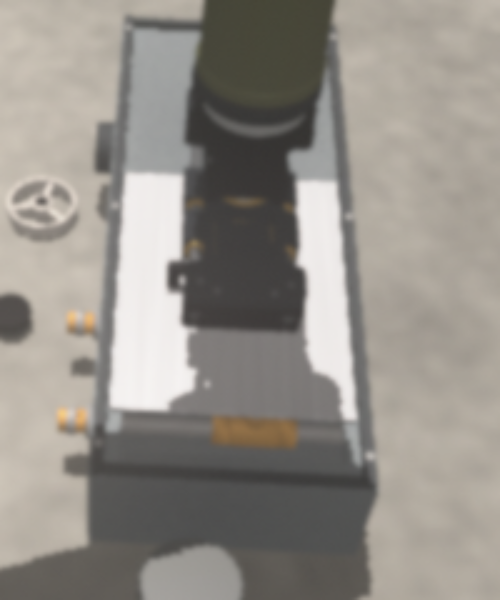

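Call:
step_arm:
  commands:
    - {"fingers": -1,"x": 0,"y": -0.012,"z": 0,"turn": 0}
    - {"fingers": -1,"x": 0,"y": -0.015,"z": 0,"turn": 0}
    - {"fingers": -1,"x": 0,"y": -0.017,"z": 0,"turn": 0}
    - {"fingers": -1,"x": 0,"y": -0.018,"z": 0,"turn": 0}
    - {"fingers": -1,"x": 0,"y": -0.018,"z": 0,"turn": 0}
    - {"fingers": -1,"x": 0,"y": -0.018,"z": 0,"turn": 0}
    - {"fingers": -1,"x": 0,"y": -0.018,"z": 0,"turn": 0}
    - {"fingers": -1,"x": 0,"y": -0.016,"z": 0,"turn": 0}
    - {"fingers": -1,"x": 0,"y": -0.014,"z": 0,"turn": 0}
    - {"fingers": -1,"x": 0,"y": -0.012,"z": 0,"turn": 0}
    - {"fingers": -1,"x": 0,"y": -0.008,"z": 0,"turn": 0}
    - {"fingers": -1,"x": 0,"y": -0.004,"z": 0,"turn": 0}

```text
clock: 6.32
tool_pos: [600.5, 139.9, 100.0]
eef_rot: [[0.996, -0.093, -0.0], [-0.093, -0.996, -0.0], [-0.0, 0.0, -1.0]]
ft_force: [-0.5, -4.2, 1.0]
finger_gap: 0.5
```

```bash
python3 -c "
from h import *
delta(-2,100,100)
from bench import *
import cv2
for n in ('top','side'):
  f=read_camera(n)['frame'][:,:,::-1]
  if n=='side': f=f[80:320,280:480]
  else: f=f[100:290,80:420]
  cv2.imwrite('pics/'+n+'4.png',cv2.resize(f,None,fx=2.3,fy=2.3))"
```

```text
clock 6.33 box xy [-2.8 83.2] z 100.0 F [-0.5 -4.2  1. ] gap 0.5 yaw-box 0.003
target w [603. 157. 100.] tool delta mm [  0.9 -16.8   0. ]
```

View pics/top4.png

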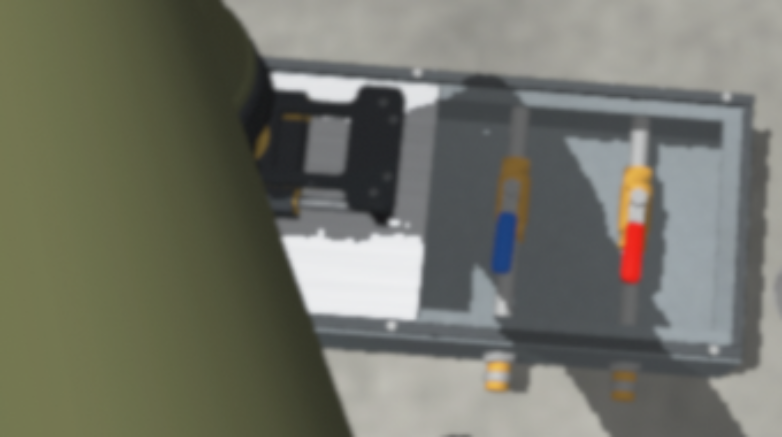

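View pics/side4.png

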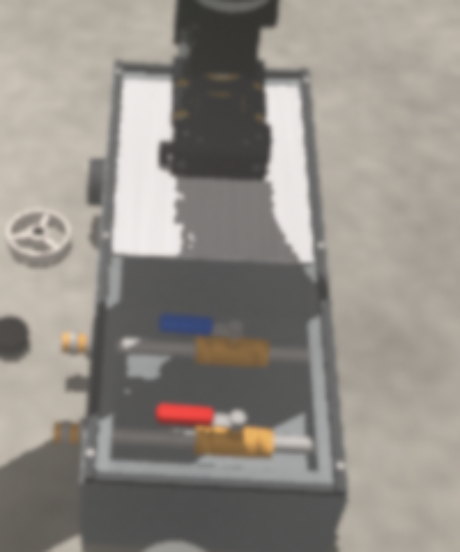

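Call:
step_arm:
  commands:
    - {"fingers": -1,"x": 0,"y": -0.004,"z": 0,"turn": 0}
    - {"fingers": -1,"x": 0,"y": -0.004,"z": 0,"turn": 0}
    - {"fingers": -1,"x": 0,"y": -0.003,"z": 0,"turn": 0}
    - {"fingers": -1,"x": 0,"y": -0.002,"z": 0,"turn": 0}
    - {"fingers": -1,"x": 0,"y": 0,"z": 0,"turn": 0}

```text
clock: 7.05
tool_pos: [601.8, 153.1, 100.0]
eef_rot: [[0.996, -0.093, 0.0], [-0.093, -0.996, 0.001], [0.0, -0.001, -1.0]]
ft_force: [0.1, -1.9, -0.2]
finger_gap: 0.6
```

```bash
python3 -c "
from h import *
delta(-2,100,100)
from bench import *
import cv2
o,R,t=pose()
for n in ('top','side'):
  c=read_camera(n);f=c['frame'][:,:,::-1]
  for e in (0,-8): print(n,e,[w2px(c,[*(R@[x,e]+o),94]).round(1) for x in(-70,70)])
  if n=='side': f=f[80:320,280:480];k=2.5
  else: f=f[120:260,200:420];k=3.5
  cv2.imwrite('pics/'+n+'5.png',cv2.resize(f,None,fx=k,fy=k))"
```

```text
clock 7.05 box xy [-2.8 96.5] z 100.0 F [ 0.1 -1.9 -0.2] gap 0.6 yaw-box 0.003
target w [603. 157. 100.] tool delta mm [ 0.8 -3.5  0. ]
top 0 [array([251.8, 230.5]), array([260.8, 144.6])]
top -8 [array([256.9, 230.9]), array([265.8, 145. ])]
side 0 [array([335. , 184.3]), array([408. , 187.9])]
side -8 [array([334.8, 187.4]), array([408.2, 190.9])]
```

View pics/top5.png

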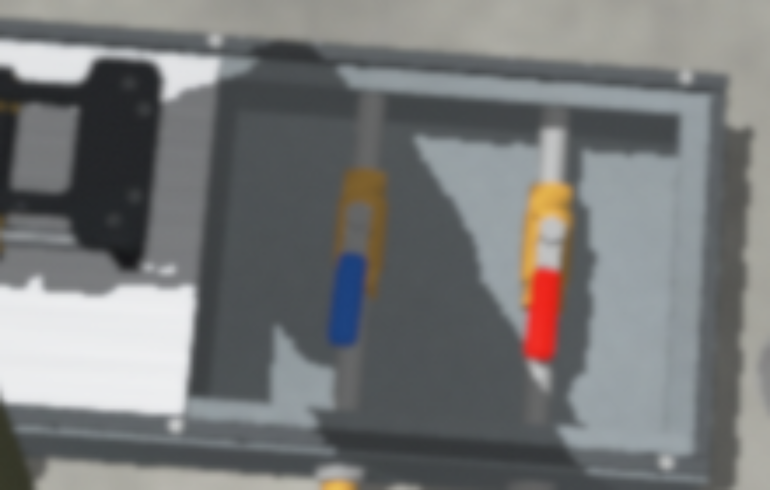

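Call:
step_arm:
  commands:
    - {"fingers": -1,"x": 0,"y": -0.002,"z": 0,"turn": 0}
    - {"fingers": -1,"x": 0,"y": -0.002,"z": 0,"turn": 0}
    - {"fingers": -1,"x": 0,"y": -0.001,"z": 0,"turn": 0}
    - {"fingers": -1,"x": 0,"y": -0.001,"z": 0,"turn": 0}

```text
clock: 7.65
tool_pos: [602.3, 157.9, 100.0]
eef_rot: [[0.996, -0.093, -0.0], [-0.093, -0.996, -0.001], [-0.0, 0.001, -1.0]]
ft_force: [-1.6, -6.2, 1.8]
finger_gap: 0.7
```

```bash
python3 -c "
from h import *
delta(-2,100,100)"
```

```text
clock 7.65 box xy [ -2.8 101.3] z 100.0 F [-1.6 -6.2  1.8] gap 0.7 yaw-box 0.003
target w [603. 157. 100.] tool delta mm [0.8 1.3 0. ]
```

Call:
step_arm:
  commands:
    - {"fingers": -1,"x": 0,"y": -0.001,"z": 0,"turn": 0}
    - {"fingers": -1,"x": 0,"y": 0,"z": 0,"turn": 0}

```text
clock: 7.9
tool_pos: [602.2, 158.0, 100.0]
eef_rot: [[0.996, -0.094, -0.001], [-0.094, -0.996, -0.002], [-0.001, 0.002, -1.0]]
ft_force: [-1.5, -6.6, 2.7]
finger_gap: 0.7
```

Call:
step_arm:
  commands:
    - {"fingers": -1,"x": 0,"y": 0.01,"z": 0,"turn": 0}
    - {"fingers": -1,"x": 0,"y": 0.02,"z": 0,"turn": 0}
    - {"fingers": -1,"x": 0,"y": 0,"z": -0.03,"turn": 0}
    - {"fingers": -1,"x": 0,"y": 0,"z": -0.03,"turn": 0}
    - {"fingers": -1,"x": -0.004,"y": 0.04,"z": 0,"turn": 0}
    - {"fingers": -1,"x": -0.004,"y": 0.045,"z": 0,"turn": 0}
    - {"fingers": -1,"x": -0.004,"y": 0.045,"z": 0,"turn": 0}
    - {"fingers": -1,"x": -0.004,"y": 0.045,"z": 0,"turn": 0}
    - {"fingers": -1,"x": -0.004,"y": 0.045,"z": 0,"turn": 0}
    - {"fingers": -1,"x": -0.003,"y": 0.04,"z": 0,"turn": 0}
    - {"fingers": -1,"x": 0,"y": 0,"z": 0,"turn": 0}
    - {"fingers": -1,"x": 0,"y": 0,"z": 0,"turn": 0}

```text
clock: 9.4
tool_pos: [552.5, -126.6, 160.1]
eef_rot: [[0.996, -0.093, 0.001], [-0.093, -0.996, 0.001], [0.0, -0.001, -1.0]]
ft_force: [0.2, 0.2, 0.2]
finger_gap: 0.8
```

```bash
python3 -c "
from h import *
delta(-26,-188,62)
from bench import *
import cv2
o,R,t=pose()
c=pickle.load(open('c0.pkl','rb'))['top']
for uv in [(354.9,210),(298.9,205.5)]:print('sleeve',R.T@(px2w(c,uv,76)[:2]-o))
for n in ('top','wrist'):
  c=read_camera(n);f=c['frame'][:,:,::-1]
  if n=='top':
    f=f[100:290,80:420];k=2.3
    for e in (2.5,): print(n,e,[w2px(c,[*(R@[x,e]+o),94]).round(1) for x in(-70,70)])
  else: k=1
  cv2.imwrite('pics/'+n+'6.png',cv2.resize(f,None,fx=k,fy=k))"
```

```text
clock 9.4 box xy [ -25.  -186.7] z 160.1 F [0.2 0.2 0.2] gap 0.8 yaw-box 0.003
target w [ 551. -128.   62.] tool delta mm [-1.   1.4 98.1]
sleeve [ -20.5486985  -158.01090962]
sleeve [-20.32573026 -68.00438604]
top 2.5 [array([250.1, 230.4]), array([259.2, 144.5])]
```

View pics/top6.png

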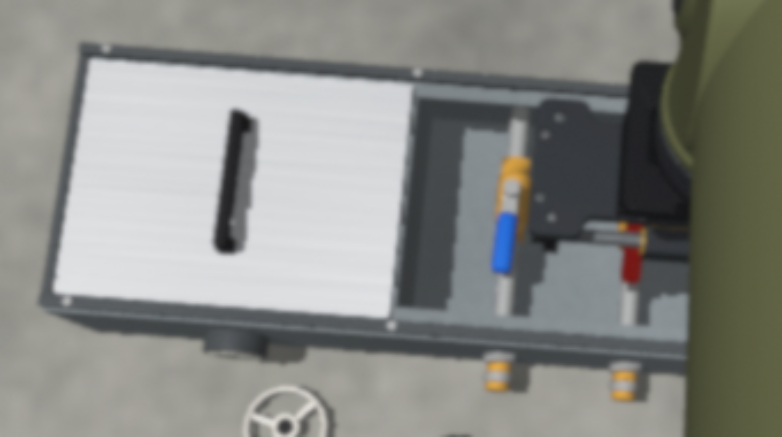

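View pics/wrist6.png

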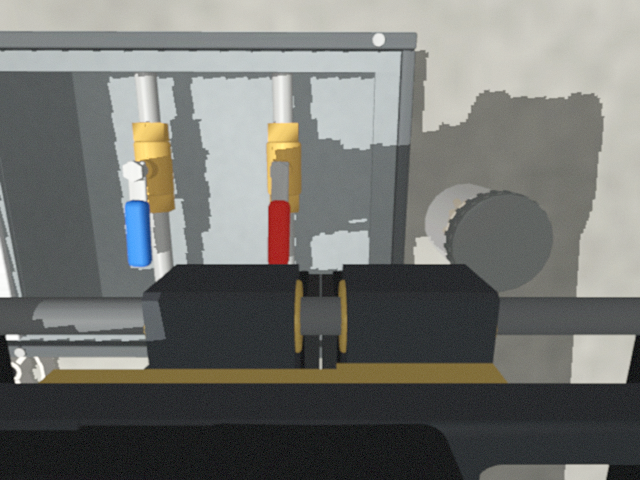

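Call:
step_arm:
  commands:
    - {"fingers": -1,"x": -0.001,"y": 0.001,"z": 0.02,"turn": 0}
    - {"fingers": -1,"x": 0,"y": 0,"z": 0.02,"turn": 0}
    - {"fingers": -1,"x": 0,"y": 0,"z": 0.02,"turn": 0}
    - {"fingers": -1,"x": 0,"y": 0,"z": 0.015,"turn": 0}
    - {"fingers": -1,"x": 0,"y": 0,"z": 0.012,"turn": 0}
    - {"fingers": -1,"x": 0,"y": 0,"z": 0.011,"turn": 0}
    - {"fingers": -1,"x": 0,"y": 0,"z": 0,"turn": 0}

```text
clock: 10.38
tool_pos: [550.9, -127.8, 61.2]
eef_rot: [[0.996, -0.093, -0.001], [-0.093, -0.996, 0.0], [-0.001, -0.0, -1.0]]
ft_force: [0.1, 0.4, 0.3]
finger_gap: 0.8
```

```bash
python3 -c "
from h import *
delta(-26,-188,62)
s=np.array([20,-158.]);a,b=9.5,8.6
for th in np.linspace(0,1.6,11):
  u=np.array([-np.cos(th),np.sin(th)]);m=np.array([np.sin(th),np.cos(th)])
  rc=36+14*th/1.57
  print(round(th,2),(s+rc*u-7*m-[a,b]).round(1))
from bench import *
import cv2
f=read_camera('side')['frame'][:,:,::-1][150:340,280:480]
cv2.imwrite('pics/side7.png',cv2.resize(f,None,fx=3,fy=3))
"
```

```text
clock 10.38 box xy [ -26.5 -188. ] z 61.2 F [0.1 0.4 0.3] gap 0.8 yaw-box 0.003
target w [ 551. -128.   62.] tool delta mm [ 0.5  0.  -0.8]
0.0 [ -25.5 -173.6]
0.16 [ -27.6 -167.5]
0.32 [ -28.6 -161. ]
0.48 [ -28.5 -154.2]
0.64 [ -27.1 -147.3]
0.8 [ -24.6 -140.5]
0.96 [ -20.8 -134.1]
1.12 [ -15.8 -128.3]
1.28 [  -9.8 -123.2]
1.44 [  -2.8 -119.1]
1.6 [   5.  -116.1]
```

View pics/side7.png

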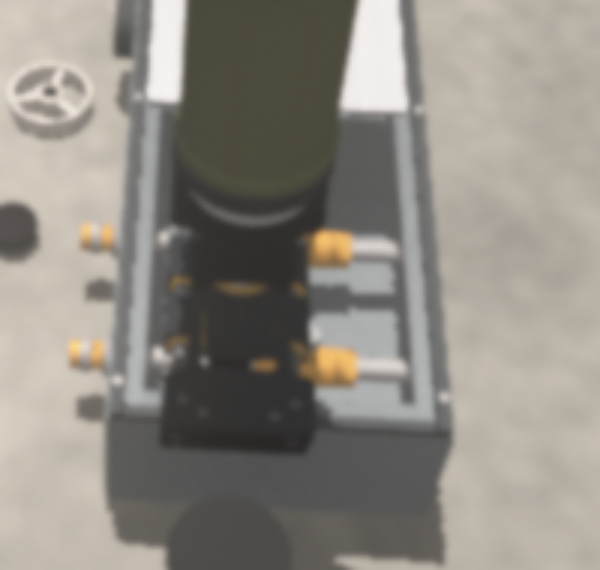

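Call:
step_arm:
  commands:
    - {"fingers": -1,"x": 0.001,"y": -0.007,"z": 0,"turn": 0}
    - {"fingers": -1,"x": 0,"y": -0.007,"z": 0,"turn": 0}
    - {"fingers": -1,"x": -0.002,"y": -0.006,"z": 0,"turn": 0}
    - {"fingers": -1,"x": -0.001,"y": -0.0065,"z": 0,"turn": 0}
    - {"fingers": -1,"x": 0,"y": -0.007,"z": 0,"turn": 0}
    - {"fingers": -1,"x": 0.0015,"y": -0.007,"z": 0,"turn": 0}
    - {"fingers": -1,"x": 0.0025,"y": -0.007,"z": 0,"turn": 0}
    - {"fingers": -1,"x": 0,"y": 0,"z": 0,"turn": 0}

```text
clock: 11.42
tool_pos: [557.6, -82.1, 62.3]
eef_rot: [[0.996, -0.093, -0.0], [-0.093, -0.996, -0.002], [-0.0, 0.002, -1.0]]
ft_force: [-0.7, -4.6, 1.0]
finger_gap: 0.6
```

```bash
python3 -c "
from h import *
delta(5,-116,62)
from bench import *
import cv2
f=read_camera('wrist')['frame'][:,:,::-1]
cv2.imwrite('pics/w8.png',f)
f=read_camera('top')['frame'][100:290,80:420,::-1]
cv2.imwrite('pics/t8.png',cv2.resize(f,None,fx=2.3,fy=2.3))
"
```

```text
clock 11.43 box xy [ -24.3 -141.8] z 62.3 F [-0.7 -4.6  1. ] gap 0.6 yaw-box 0.002
target w [589. -59.  62.] tool delta mm [ 29.3 -25.8   0.2]
```

View pics/w8.png

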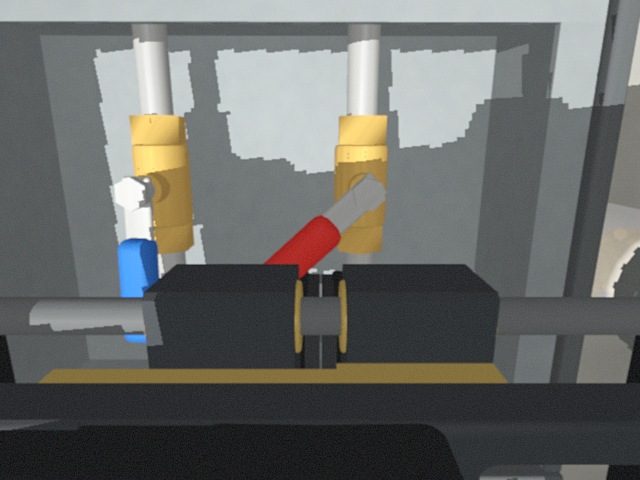

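View pics/t8.png

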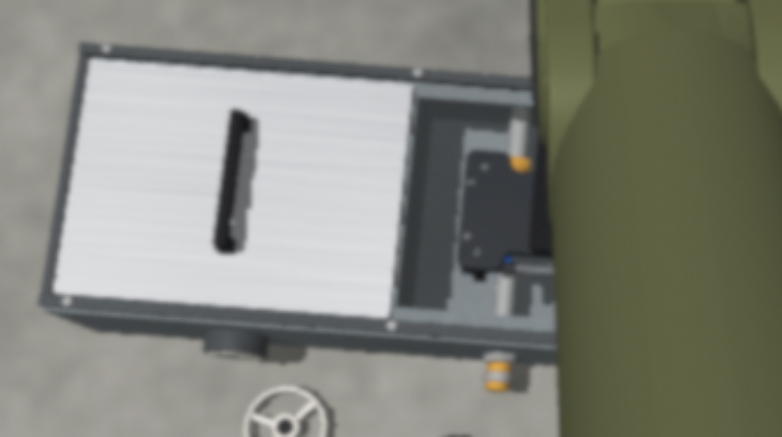

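Call:
step_arm:
  commands:
    - {"fingers": -1,"x": 0.004,"y": -0.0065,"z": 0,"turn": 0}
    - {"fingers": -1,"x": 0.005,"y": -0.006,"z": 0,"turn": 0}
    - {"fingers": -1,"x": 0.006,"y": -0.005,"z": 0,"turn": 0}
    - {"fingers": -1,"x": 0.007,"y": -0.004,"z": 0,"turn": 0}
    - {"fingers": -1,"x": 0.004,"y": -0.002,"z": 0,"turn": 0}
    - {"fingers": -1,"x": 0,"y": 0,"z": 0,"turn": 0}

```text
clock: 12.28
tool_pos: [585.1, -59.2, 61.4]
eef_rot: [[0.996, -0.093, -0.002], [-0.093, -0.996, 0.001], [-0.002, -0.001, -1.0]]
ft_force: [-3.3, -1.6, -1.7]
finger_gap: 0.5
```

```bash
python3 -c "
from h import *
delta(5,-116,62)
from bench import *
import cv2
f=read_camera('wrist')['frame'][:,:,::-1]
cv2.imwrite('pics/w9.png',f)
"
```

```text
clock 12.28 box xy [   1.  -116.5] z 61.4 F [-3.3 -1.6 -1.7] gap 0.5 yaw-box 0.003
target w [589. -59.  62.] tool delta mm [ 4.  -0.5 -0.6]
```

View pics/w9.png

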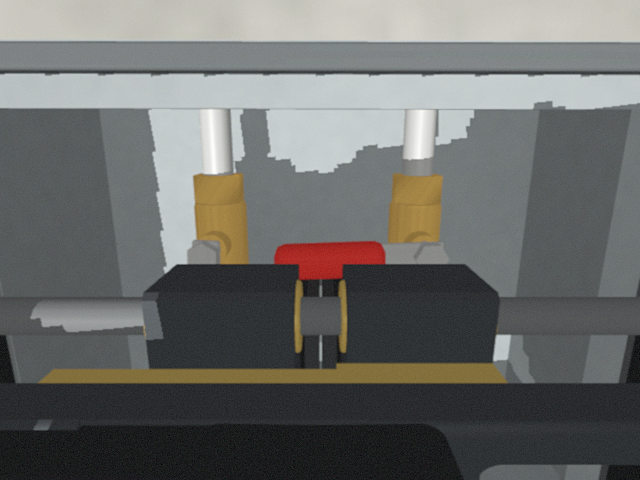

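Nearly square; creep in +x to the stop.

Call:
step_arm:
  commands:
    - {"fingers": -1,"x": 0.002,"y": 0,"z": 0,"turn": 0}
    - {"fingers": -1,"x": 0.002,"y": 0,"z": 0,"turn": 0}
    - {"fingers": -1,"x": 0.001,"y": 0,"z": 0,"turn": 0}
    - {"fingers": -1,"x": 0,"y": 0,"z": 0,"turn": 0}

```text
clock: 12.82
tool_pos: [587.3, -59.1, 61.3]
eef_rot: [[0.996, -0.093, -0.008], [-0.093, -0.996, 0.001], [-0.008, -0.0, -1.0]]
ft_force: [-11.8, 0.5, 3.3]
finger_gap: 0.1
```

Call:
step_arm:
  commands:
    - {"fingers": -1,"x": 0,"y": 0,"z": 0,"turn": 0}
    - {"fingers": -1,"x": 0,"y": 0,"z": 0,"turn": 0}
    - {"fingers": -1,"x": -0.008,"y": 0,"z": 0,"turn": 0}
    - {"fingers": -1,"x": -0.012,"y": 0,"z": 0,"turn": 0}
    - {"fingers": -1,"x": 0,"y": 0,"z": -0.03,"turn": 0}
    - {"fingers": -1,"x": 0,"y": 0,"z": -0.05,"turn": 0}
    - {"fingers": -1,"x": 0,"y": 0,"z": -0.06,"turn": 0}
    - {"fingers": -1,"x": 0,"y": 0,"z": -0.03,"turn": 0}
    - {"fingers": -1,"x": 0,"y": 0,"z": 0,"turn": 0}

```text
clock: 13.95
tool_pos: [573.2, -58.1, 236.0]
eef_rot: [[0.996, -0.093, 0.009], [-0.093, -0.996, -0.001], [0.009, 0.0, -1.0]]
ft_force: [0.0, -0.2, -0.2]
finger_gap: 0.4
```

Call:
step_arm:
  commands:
    - {"fingers": -1,"x": -0.02,"y": 0.04,"z": 0,"turn": 0}
    - {"fingers": -1,"x": -0.02,"y": 0.05,"z": 0,"turn": 0}
    - {"fingers": -1,"x": -0.02,"y": 0.05,"z": 0,"turn": 0}
    - {"fingers": -1,"x": -0.02,"y": 0.05,"z": 0,"turn": 0}
    - {"fingers": -1,"x": -0.02,"y": 0.05,"z": 0,"turn": 0}
    - {"fingers": -1,"x": -0.02,"y": 0.05,"z": 0,"turn": 0}
    - {"fingers": -1,"x": -0.02,"y": 0.05,"z": 0,"turn": 0}
    - {"fingers": -1,"x": -0.02,"y": 0.04,"z": 0,"turn": 0}
    - {"fingers": -1,"x": 0,"y": 0,"z": 0,"turn": 0}
    - {"fingers": -1,"x": 0,"y": 0,"z": 0,"turn": 0}

```text
clock: 15.2
tool_pos: [376.7, -420.9, 231.1]
eef_rot: [[0.996, -0.093, -0.0], [-0.093, -0.996, 0.001], [-0.0, -0.001, -1.0]]
ft_force: [0.2, 0.8, -0.4]
finger_gap: 0.6
```

```bash
python3 -c "
from h import *
delta(5,-116,62)
from bench import *
import cv2
c=read_camera('top');pickle.dump(c,open('c9.pkl','wb'))
cv2.imwrite('pics/t10.png',c['frame'][:,:,::-1])
cv2.imwrite('pics/t10z.png',cv2.resize(c['frame'][125:285,240:440,::-1],None,fx=3.5,fy=3.5))
"
```

```text
clock 15.2 box xy [-171.9 -496.5] z 231.1 F [ 0.2  0.8 -0.4] gap 0.6 yaw-box 0.003
target w [589. -59.  62.] tool delta mm [ 178.2 -379.7  169.6]
```

View pics/t10.png

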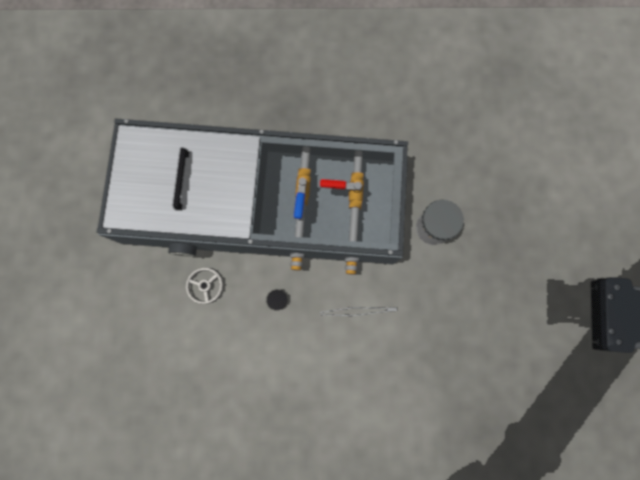

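View pics/t10z.png

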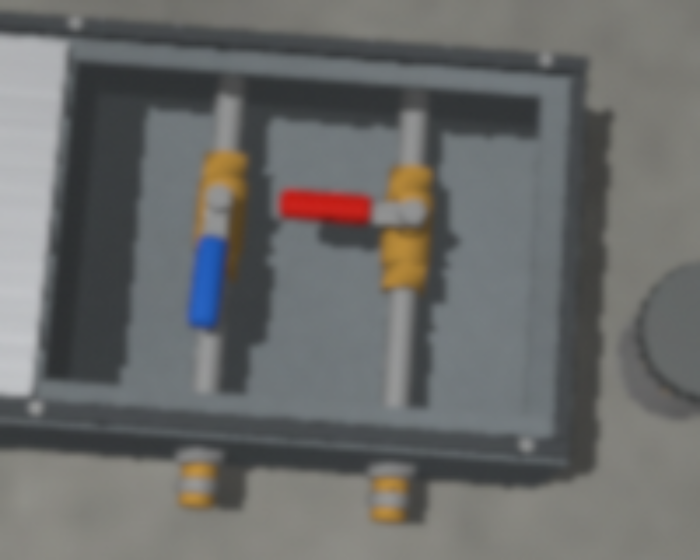

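```bash
python3 -c "
from h import *
import cv2
c=pickle.load(open('c9.pkl','rb'));f=c['frame'].astype(int);o,R,t=pose()
for n,m in(('red',(f[...,0]>130)&(f[...,1]<70)),('blue',(f[...,2]>110)&(f[...,0]<70))):
  v,u=np.nonzero(m);P=np.array([R.T@(px2w(c,p,76)[:2]-o) for p in zip(u,v)]);q=P.mean(0)
  w,V=np.linalg.eigh(np.cov(P.T));d=V[:,1];print(n,len(u),q.round(1),'axis angle deg',np.degrees(np.arctan2(d[1],d[0])).round(1))
v,u=np.nonzero((f.min(2)>150)&(np.indices((480,640))[0]<260));h=cv2.minAreaRect(np.float32(np.c_[u,v]))
print('edges y',[ (R.T@(px2w(c,p,94)[:2]-o)).round(1) for p in cv2.boxPoints(h)])
c0=pickle.load(open('c0.pkl','rb'))['top']['frame'].astype(int)
d=np.abs(f-c0).sum(2)
for n,(x0,x1,y0,y1) in dict(can=(415,470,195,250),tin=(262,292,285,315),hub=(180,230,263,310),tw=(310,405,300,325)).items():print(n,d[y0:y1,x0:x1].max())
"
```

```text
red 185 [  20.5 -119. ] axis angle deg 91.3
blue 196 [-20.4 -67.7] axis angle deg 177.7
edges y [array([-82. , 226.9]), array([ 82.9, 240.2]), array([ 83.7, -69.7]), array([-81.9, -71.5])]
can 13
tin 12
hub 15
tw 13
```

```bash
python3 -c "
from bench import *
s=read_state();print(abs(s['qvel']).max());print(sign_off())"
```

```text
0.010616870543898071
the job is handed in; nothing more can be done
None
```

The job is done and handed in at about 15 s on the robot's clock, well under the 51 s limit. `sign_off` reports no verdict, so what follows is from my own checks. I pushed with shut fingers throughout and gripped nothing.

- **Cover:** I pushed it by its bar to the far end stop. The force rose to about 6.6 N and motion stopped there. The last pictures show its near edge about where it should lie at the stop (box y about +2.5 mm).
- **Red lever:** I pushed it round until the force rose to 11.8 N, which I took as its stop. In the last top picture the sleeve centre is at box (20.5, -119) mm, against about (20, -118) expected after correcting my box frame. Its axis reads 91.3° where 90° is square across the pipe.
- **Blue lever:** its sleeve centre is at (-20.4, -67.7) mm, against (-20.3, -68.0) before I pushed the red lever.
- **Bystanders:** the pixels around all four match the starting picture.
- **Arm:** it finished clear of the box, about 230 mm above the bench, with the wrist force near zero.

Two readings disagreed:

- **Cover outline:** my automatic outline of the cover in the last picture was spoiled by other bright pixels, so I judged the cover by eye against projected edges.
- **Box frame:** my fitted box frame was about 2 mm off in y near the valves. I corrected for that when placing the fingers.

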